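# Free the pedal of the counter bin, hold its lid open, ease it shut

## Robot

A 7-joint arm with a two-finger parallel gripper is mounted at the origin on the work surface. World frame = base frame: x ahead of the robot, y to its left, z up, the work surface at z = 0. Lengths are in m, angles in degrees, forces in N, time in s.
With the tool pointing down it reaches from about 0.425 to 0.875 m from the base axis. Payload 9.9 kg.
Tool frame: the origin (TCP) lies on the centre line of the jaws, within the pads' length; the fingertips stand 8 mm ahead of it and the grasp point (between the pads) lies 11 mm behind it (manip.nose_length is the distance from the TCP to the fingertips, in m); z points along the fingers, y is the line along which they close (so a half turn about z gives the same grasp; the last joint's range is limited). The gripper opens to 85 mm and grips with 20 to 120 N. Pads are 22 mm wide; open, the fingers measure 114 mm over their backs; the gripper's body (76 mm by 85 mm) begins 54 mm behind the grasp point. The pads swing forward as they close: fully open they stand 13 mm farther back than shut.
Start: joints at [64.928, 32.985, 1.427, 82.34, -0.859, 64.687, -3.237], TCP at [0.234, -0.633, 0.239] pointing down, gripper open.
Joint ranges: [-157.87, 157.87], [-19.46, 123.44], [-87.15, 90], [11.01, 140.99], [-62.26, 242.26], [9.8, 113.94], [-161.44, 161.44]. Speed limits (degrees/s): [127.2, 127.2, 172.46, 172.46, 180, 180, 180].

## Interface

Orientations are given as [roll, pitch, yaw] about the fixed x, y, z axes, in that order (R = Rz(yaw) Ry(pitch) Rx(roll)).
In Python, from rig import manip gives the robot as it stands.
- The arm moves only by the tool drive_tool, never from a script. Its argument "deltas" is a list of rows, each an object of numbers: "claw": the closure, from -1 (fully open) to 1 (shut); "tx", "ty", "tz": the shift along the tool's x, y, z in cm; "roll": the turn about the tool's z in rad. In form: [{"claw": .., "tx": .., "ty": .., "tz": .., "roll": ..}, ...]. A call has 1 to 8 rows; each row shifts and turns the commanded pose from where the row before left it, along the tool's axes as they then stand; what a row does not reach is not made up. A row lasts 1/10 s, in which the tool goes at most 50 mm and 8.59 degrees, less where a joint would pass 70% of its speed; a pose out of reach is approached as far as the arm can. A call with a gripper value outside its range is refused whole. The fingers move at their own pace and stop on an object; "force" is the grip in N (left out, the last holds). Time passes only in rows, so rows that do not move let the fingers close. It gives the time, the measured TCP pose, the force, the opening and the grip force at its end, in the units of the state.
- manip.observe(): the state, without advancing time (a new reading comes with each control period).
- manip.snapshot(name): name is "scene" or "top"; returns the picture (420x560x3 uint8, red, green, blue); there is no depth.
- manip.camera_params(name): a dict with "fx", "fy", "cx", "cy" (pixels), "k1" (the pictures are not rectified: a ray, as slopes to the right and down, at radius r is drawn at 1 + k1 r^2 times it, then the intrinsics apply), "camera_from_world" (4x4, takes a point from world to camera coordinates). Camera axes: x right, y down, z forward; pixel columns grow to the right and rows downward; lengths in m; the calibration is good to about 2 mm. A picture is of the moment at which its call begins. camera_params takes no time and is no camera call.
- manip.hand_in(): hands the job in; it is judged then, once.
The state is a dict: "time": time; "q": joint angles; "dq": joint speeds; "joint_efforts": joint torques, N m; "position": TCP position; "tcp_rot": TCP orientation; "contact_force": force on the tool from outside, world axes, zero at the start; "ft_torque": the same for the moment, N m; "gripper_width": finger opening in m; "gripper_force": force on a finger pad.
Only numpy, scipy, OpenCV 4.12 (cv2) and the standard library are available. Lean on these libraries where they do the work, as an engineer would, in place of code of your own. Each camera call takes 0.05 s, during which the arm holds its last target. There are 200 camera calls.

## Task

The red sippy cup's screw lid has slipped under the pedal of the little bin by the sink and blocks it: first slide it with your fingertips right out from under the pedal, flat along the counter, without picking it up. Then press the pedal down so that the bin's lid stands wide open, keep it open for about three seconds while I drop my peelings in, and ease the pedal back up so that the lid comes down fully shut without slamming. Work the bin's lid by its pedal only, and leave everything else standing where it is.

Things in the scene. Friction and masses are not known exactly. Their poses are not given: they have to be found in the camera images.
- bin: small pedal bin, fixed on the counter: white shell 170 mm deep (x), 150 mm wide (y), 185 mm high, flat steel lid whose top is 199 mm above the counter. Origin: centre of its underside, z up. The front with the pedal faces the body's -x (front wall at x = -85 mm), turned roughly to the robot's right (world -y); the lid is hinged along the top of the back (+x).
- pedal_pivot (a joint): pedal angle about its axle, which lies along the bin's y at bin x = -20 mm, height 45.5 mm. 0 = level, at rest; 0.245 rad = right down on its stop. Rigidly linked: lid angle = 4.9 x pedal angle. Nothing else holds it down: the lid's weight brings it back up. At the press point it takes 3 to 6 N at first, 1 to 2 N near the stop, over 30 mm; 1 mm there is about 0.04 rad of the lid.
- pedal_pad (a point): the press point: on top of the pedal's black ribbed tread, in the middle of its width, 58 mm out from the bin's front wall and 14 mm short of the pedal's front edge
- pedal: steel pedal plate, 64 mm wide (bin y -32 to +32 mm), 5 mm thick, sticking out 72 mm from the front wall to bin x = -157 mm. At rest its top is 48 mm and its underside 43 mm above the counter; fully down its front edge is about 10 mm above it. Origin on its axle, -x out along the pedal.
- lid_hinge (a joint): angle of the bin's lid: 0 = shut, 1.2 rad = wide open with the pedal on its stop; over 1.05 counts as wide open. Let go from open it falls shut in a fraction of a second at 3 rad/s or more; closing faster than 2 rad/s counts as slamming.
- bin_lid: the bin's steel lid, 176 by 154 mm, 15 mm thick; origin on its hinge line at the back. Only the pedal is to move it
- red_lid: red screw lid lying flat: ribbed disc 72 mm across, 20 mm high, small white spout on top (16 x 28 mm, up to 28 mm above the counter, 14 mm off centre along its own +x), 35 g. Origin: centre of its underside. At the start its centre is about 23 mm out past the pedal's front edge, so that its rim lies under the pedal and stops it about two thirds of the way down.
- red_cup: red sippy cup without its lid, open, two red handles, 108 mm over the handles, 90 mm high; origin at the centre of its underside. Either it or the soap bottle stands to one side of the pedal, 155 to 168 mm from the bin's middle line; the other one stands beside the bin's shell, on the other side, where the counter by the pedal is free.
- soap_bottle: yellow washing-up bottle with a green cap, 66 mm across, 197 mm high; origin at the centre of its underside
- straw_brush: straw brush lying on the counter: blue grip 85 mm, steel wire and white bristles, 225 mm over all; origin under it near the end of the grip
- mug: blue mug, 80 mm across, 92 mm high; origin at the centre of its underside
- milk_tin: milk tin, 74 mm across, 75 mm high; origin at the centre of its underside
Things that resemble listed ones, but are neither listed nor needed, are in the scene too. What is shaped like the red_lid but green is not meant.

How it is judged (in metres and radians):
On the way, in this order (a step that is already met when the one before it is completed fails the run):
1. the red lid lies flat on the counter, clear of the pedal ((y of red_lid in the frame of bin above 0.072 m or y of red_lid in the frame of bin below -0.072 m or x of red_lid in the frame of bin below -0.197 m) and height (world z) of red_lid between -0.006 and 0.006 m and angle between red_lid's own z axis and vertical below 0.1 rad), for 0.2 s.
2. the bin's lid is wide open, for two and a half seconds (value of joint lid_hinge above 1.05 rad), for 2.5 s.
3. the bin's lid is shut again (value of joint lid_hinge below 0.04 rad), for 0.2 s.
At the end, for the whole second after the job is handed in: The bin's lid is shut (less than 0.04 rad open); the red lid lies flat and still on the counter with no part of it under the pedal (4 mm or more clear of the pedal's outline, seen from above); every other thing stands upright within 20 mm of where it was (all of step 1 and value of joint lid_hinge below 0.04 rad and linear speed of red_lid below 0.02 m/s and distance of each of red_cup, soap_bottle, straw_brush, mug, milk_tin from where it was at the start of the episode below 0.02 m and angle between each of red_cup, soap_bottle, mug, milk_tin's own z axis and vertical below 0.15 rad); the robot touches nothing.
It fails at once if the bin's lid slams (closes faster than 2 rad/s) (velocity of joint lid_hinge below -2 rad/s).
It fails at once if the red lid is picked up or tipped up (height (world z) of red_lid above 0.012 m or angle between red_lid's own z axis and vertical above 0.3 rad).
It fails at once if the pedal is trodden down on the red lid (over 5 N) (contact force between pedal and red_lid above 5 N).
It fails at once if the robot touches the bin's lid instead of working the pedal (contact force between any of the fingers, the arm and bin_lid above 1 N).
It fails at once if another thing is pushed aside, lifted or knocked over (20 mm, 0.3 rad) (distance of any of red_cup, soap_bottle, straw_brush, mug, milk_tin from where it was at the start of the episode above 0.02 m or angle between any of red_cup, soap_bottle, mug, milk_tin's own z axis and vertical above 0.3 rad).
It also fails if it takes over 61 s, if anything falls off the work surface, if the arm or the gripper's body presses on something with over 40 N, if the wrist force passes 120 N, or if a joint passes its speed limit or range.

## Working session

There is one attempt and no reset: what is moved stays moved. The work goes in short steps, Python scripts to look and compute and a tool call to move; the robot and the scene stay as the last step left them, time stands still between calls to the robot, and variables do not carry over. Pictures are saved under pics/ and viewed, at most 10 in all, crops included, and the job is handed in when it is done.

Besides the shell and the picture viewer there is one more tool, called as name(argument=value, ...) on one line, values as JSON. drive_tool: Moves the arm, as the interface text tells. Its arguments: {"type":"object","properties":{"deltas":{"type":"array"},"force":{"type":"number"}},"required":["deltas"]}

```bash
mkdir -p pics; cat > h.py <<'E'
import numpy as np, cv2
from rig import manip
def snap(n,f):
    im=np.asarray(manip.snapshot(n)); cv2.imwrite(f,im[:,:,::-1]); return im
def ray(n,u,v):
    p=manip.camera_params(n); x=(u-p['cx'])/p['fx']; y=(v-p['cy'])/p['fy']
    a,b=cv2.undistortPoints(np.array([[[x,y]]],float),np.eye(3),np.array([p['k1'],0,0,0.]))[0,0]
    T=np.array(p['camera_from_world']); R,t=T[:3,:3],T[:3,3]
    return -R.T@t, R.T@np.array([a,b,1.])
def onz(n,u,v,z):
    o,d=ray(n,u,v); return o+d*(z-o[2])/d[2]
def proj(n,P):
    p=manip.camera_params(n); T=np.array(p['camera_from_world']); c=T[:3,:3]@np.array(P)+T[:3,3]
    a=c[:2]/c[2]; a=a*(1+p['k1']*(a@a)); return a*[p['fx'],p['fy']]+[p['cx'],p['cy']]
E
python3 - <<'E'
from h import *
a=snap('scene','pics/s0.png');b=snap('top','pics/t0.png')
s=manip.observe();print(s['time'],s['position'],s['tcp_rot'],s['gripper_width'],manip.nose_length)
for n in('scene','top'):print(n,ray(n,280,210))
E
```

```text
0.1 [ 0.23372282 -0.63281683  0.23852501] [-1.79913531e+02  2.92004682e-03  2.02738951e+01] 0.08514275279018353 0.008
scene (array([0.39549799, 0.27681391, 1.18480154]), array([ 0.14703645, -0.29692107, -0.94356501]))
top (array([ 0.30961132, -0.07193186,  1.30476412]), array([ 0.19475494,  0.00645845, -0.98091679]))
```

View pics/s0.png

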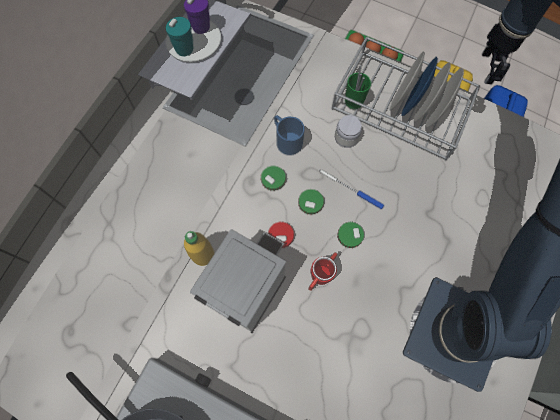

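View pics/t0.png

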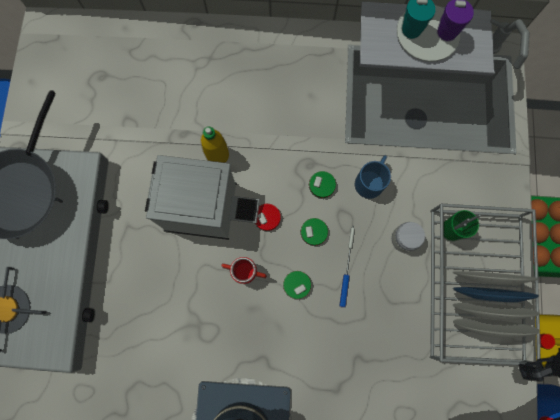

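The scene view shows the bin at (240,278), with the pedal at (270,243) and the red lid at (281,234). In the top view the lid is at (190,192), the pedal at (246,209), the red lid at (268,217), the cup at (243,270) and the soap at (215,145). The free side is away from the robot (+x).

```bash
cat > m.py <<'E'
from h import *
def mask(im,lo,hi,box):
    h=cv2.cvtColor(im,cv2.COLOR_RGB2HSV); m=cv2.inRange(h,lo,hi)
    if lo[0]==0: m|=cv2.inRange(h,(170,lo[1],lo[2]),(180,255,255))
    o=np.zeros_like(m);x0,y0,x1,y1=box;o[y0:y1,x0:x1]=m[y0:y1,x0:x1];return o
def big(m):
    c=cv2.findContours(m,cv2.RETR_EXTERNAL,cv2.CHAIN_APPROX_NONE)[0];return max(c,key=cv2.contourArea)
def tri(a,b):
    o1,d1=ray('scene',*a);o2,d2=ray('top',*b)
    s=np.linalg.lstsq(np.c_[d1,-d2],o2-o1,rcond=None)[0];p,q=o1+d1*s[0],o2+d2*s[1];return (p+q)/2,np.linalg.norm(p-q)
E
python3 - <<'E'
from m import *
np.set_printoptions(precision=4,suppress=True)
S=cv2.imread('pics/s0.png')[:,:,::-1];T=cv2.imread('pics/t0.png')[:,:,::-1]
for n,im,box in(('scene',S,(262,215,300,250)),('top',T,(245,198,290,238))):
    c=big(mask(im,(0,120,60),(8,255,255),box));h=cv2.convexHull(c)
    P=np.array([onz(n,*p[0],0.018)[:2] for p in h]);e=cv2.minEnclosingCircle(P.astype(np.float32))
    print(n,'red',cv2.boundingRect(c),e)
cr={}
for n,im,box in(('scene',S,(300,245,350,295)),('top',T,(215,250,275,290))):
    c=big(mask(im,(0,120,60),(8,255,255),box));print('cup',n,cv2.boundingRect(c))
    P=np.array([onz(n,*p[0],.06) for p in c.reshape(-1,2)]);print(P.min(0),P.max(0))
for n,im,boxes in(('top',T,((300,165,342,202),(295,215,335,250),(278,268,318,302))),):
  for b in boxes:
    c=big(mask(im,(45,80,40),(85,255,255),b));P=np.array([onz(n,*p[0],.015)[:2] for p in c]);print('green',cv2.minEnclosingCircle(P.astype(np.float32)))
# zoom views
a=cv2.resize(T[140:250,140:290],None,fx=5,fy=5,interpolation=cv2.INTER_CUBIC)
b=cv2.resize(S[215:335,180:305],None,fx=5,fy=5,interpolation=cv2.INTER_CUBIC)
cv2.imwrite('pics/tz.png',a[:,:,::-1]);cv2.imwrite('pics/sz.png',b[:,:,::-1])
E
```

```text
scene red (269, 222, 25, 24) ((0.5424365997314453, -0.029812248423695564), 0.03585347905755043)
top red (256, 204, 25, 27) ((0.5447408556938171, -0.029467526823282242), 0.036342378705739975)
cup scene (315, 260, 19, 18)Traceback (most recent call last):
  File "<stdin>", line 11, in <module>
TypeError: Value after * must be an iterable, not numpy.int32
```

```bash
python3 - <<'E'
from m import *
np.set_printoptions(precision=4,suppress=True)
S=cv2.imread('pics/s0.png')[:,:,::-1];T=cv2.imread('pics/t0.png')[:,:,::-1]
for n,im,box in(('scene',S,(300,245,350,295)),('top',T,(215,250,275,290))):
    c=big(mask(im,(0,90,50),(8,255,255),box));print('cup',n,cv2.boundingRect(c))
    P=np.array([onz(n,*p,.06) for p in c.reshape(-1,2)]);print(P.min(0),P.max(0))
for b in ((300,165,342,202),(295,215,335,250),(278,268,318,302)):
    c=big(mask(T,(45,80,40),(85,255,255),b));P=np.array([onz('top',*p[0],.015)[:2] for p in c]);print('green',cv2.minEnclosingCircle(P.astype(np.float32)))
a=cv2.resize(T[140:250,140:290],None,fx=5,fy=5,interpolation=cv2.INTER_CUBIC)
b=cv2.resize(S[215:335,180:305],None,fx=5,fy=5,interpolation=cv2.INTER_CUBIC)
cv2.imwrite('pics/tz.png',a[:,:,::-1]);cv2.imwrite('pics/sz.png',b[:,:,::-1])
E
```

```text
cup scene (315, 259, 19, 20)
[ 0.3689 -0.0126  0.06  ] [0.4199 0.0388 0.06  ]
cup top (233, 260, 21, 20)
[ 0.375  -0.0059  0.06  ] [0.4234 0.045  0.06  ]
green ((0.6439605355262756, -0.17105534672737122), 0.036911334842443466)
green ((0.5143617391586304, -0.1565742790699005), 0.03599758818745613)
green ((0.3730294108390808, -0.11927351355552673), 0.03565969690680504)
```

View pics/tz.png

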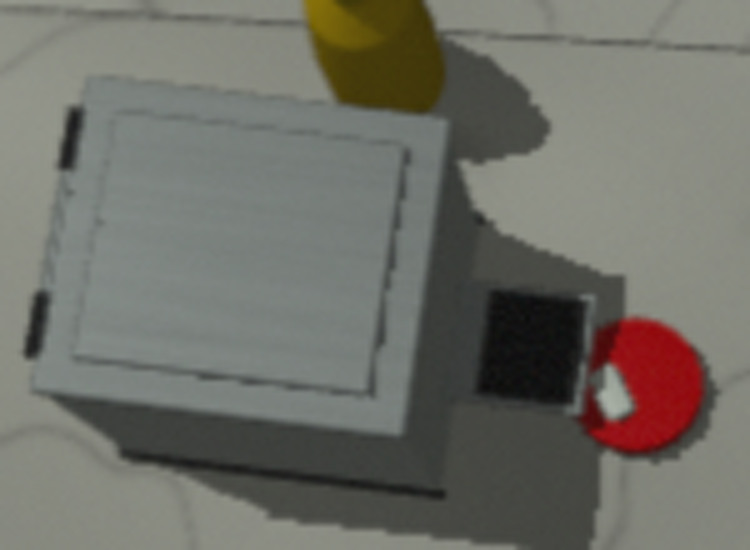

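View pics/sz.png

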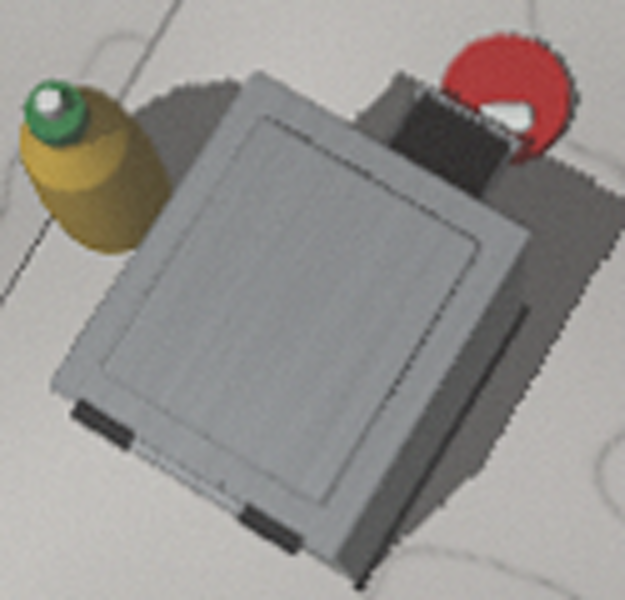

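Top crop: lid corners (88,76), (449,120), (403,435), (32,390); pedal front edge (594,295)–(577,415). Scene crop: matching lid corners (52,388), (258,70), (530,235), (340,575). The red disc only just goes under the pedal's front edge, and its spout points at the pedal.

```bash
python3 - <<'E'
from m import *
np.set_printoptions(precision=4,suppress=True)
t=np.array([(88,76),(449,120),(403,435),(32,390),(594,295),(577,415)])/5+140-.4
s=np.array([(52,388),(258,70),(530,235),(340,575),(428,88),(525,148)])/5+[180,215]-.4
for a,b in zip(s,t):print(*tri(a,b))
z=.199;P=np.array([onz('top',*q,z) for q in t[:4]]);Q=np.array([onz('scene',*q,z) for q in s[:4]])
for p in(P,Q):
    c=p.mean(0);ax=(p[0]+p[3]-p[1]-p[2])/2;print('c',c,'ax',np.linalg.norm(ax),np.degrees(np.arctan2(ax[1],ax[0])),np.linalg.norm(p[0]-p[3]))
print('pedal front',onz('top',*t[4:].mean(0),.048),onz('scene',*s[4:].mean(0),.048))
tr=np.array([(490,290),(585,297),(573,405),(477,393)]).mean(0)/5+140-.4;print('tread mid',onz('top',*tr,.048))
# red height
print('red',tri((281,233.5),(268.,217.)))
E
```

```text
[0.6441 0.234  0.1881] 0.0037151522203741363
[0.6312 0.06   0.1972] 0.001838164272210644
[0.4826 0.0697 0.1889] 0.0027961781856617675
[0.4907 0.2452 0.182 ] 0.008840955674977998
[ 0.5813 -0.0054  0.0536] 0.0064058483107438426
[ 0.5197 -0.0009  0.0478] 0.004811132457199096
c [0.5622 0.1495 0.199 ] ax 0.17158934100056888 86.4967531154217 0.1507479867273624
c [0.5586 0.1536 0.199 ] ax 0.1745702064958217 87.67177744407184 0.15514902073056663
pedal front [ 0.5538 -0.0035  0.048 ] [ 0.548  -0.0032  0.048 ]
tread mid [0.5566 0.0249 0.048 ]
red (array([ 0.545 , -0.0326,  0.01  ]), np.float64(0.0014245419136520749))
```

drive_tool(deltas=[{"roll":-0.1455,"tz":-1.2},{"roll":-0.1455,"tz":-1.2},{"roll":-0.1455,"tz":-1.2},{"roll":-0.1455,"tz":-1.2},{"roll":-0.1455,"tz":-1.2},{"roll":-0.1455,"tz":-1.2},{"roll":-0.1455,"tz":-1.2},{"roll":-0.1455,"tz":-1.2}])

```text
schema error: expected keys claw, tx, ty, tz, roll
```

drive_tool(deltas=[{"tx":3.8,"ty":1.7},{"tx":3.8,"ty":1.7},{"tx":3.8,"ty":1.7},{"tx":3.8,"ty":1.7},{"tx":3.8,"ty":1.7},{"tx":3.8,"ty":1.7},{"tx":3.8,"ty":1.7},{"tx":3.8,"ty":1.7}])

```text
schema error: expected keys claw, tx, ty, tz, roll
```

drive_tool(deltas=[{"claw":-1,"tx":0,"ty":0,"tz":-1.2,"roll":-0.1455},{"claw":-1,"tx":0,"ty":0,"tz":-1.2,"roll":-0.1455},{"claw":-1,"tx":0,"ty":0,"tz":-1.2,"roll":-0.1455},{"claw":-1,"tx":0,"ty":0,"tz":-1.2,"roll":-0.1455},{"claw":-1,"tx":0,"ty":0,"tz":-1.2,"roll":-0.1455},{"claw":-1,"tx":0,"ty":0,"tz":-1.2,"roll":-0.1455},{"claw":-1,"tx":0,"ty":0,"tz":-1.2,"roll":-0.1455},{"claw":-1,"tx":0,"ty":0,"tz":-1.2,"roll":-0.1455}])

```text
time: 0.9
position: [0.2337, -0.633, 0.3353]
tcp_rot: [-180.0, -0.1, 87.3]
contact_force: [-0.5, -0.4, -0.6]
gripper_width: 0.0853
gripper_force: 0.0
```

drive_tool(deltas=[{"claw":-1,"tx":3.8,"ty":1.7,"tz":0,"roll":0},{"claw":-1,"tx":3.8,"ty":1.7,"tz":0,"roll":0},{"claw":-1,"tx":3.8,"ty":1.7,"tz":0,"roll":0},{"claw":-1,"tx":3.8,"ty":1.7,"tz":0,"roll":0},{"claw":-1,"tx":3.8,"ty":1.7,"tz":0,"roll":0},{"claw":-1,"tx":3.8,"ty":1.7,"tz":0,"roll":0},{"claw":-1,"tx":3.8,"ty":1.7,"tz":0,"roll":0},{"claw":-1,"tx":3.8,"ty":1.7,"tz":0,"roll":0}])

```text
time: 1.7
position: [0.3861, -0.3351, 0.3351]
tcp_rot: [-180.0, -0.0, 87.0]
contact_force: [0.9, -0.3, 0.1]
gripper_width: 0.0856
gripper_force: 0.0
```

drive_tool(deltas=[{"claw":-1,"tx":3.8,"ty":1.7,"tz":0,"roll":0},{"claw":-1,"tx":3.8,"ty":1.7,"tz":0,"roll":0},{"claw":-1,"tx":3.8,"ty":1.7,"tz":0,"roll":0},{"claw":-1,"tx":3.8,"ty":1.7,"tz":0,"roll":0},{"claw":-1,"tx":3.8,"ty":1.7,"tz":0,"roll":0},{"claw":-1,"tx":3.8,"ty":1.7,"tz":0,"roll":0},{"claw":-1,"tx":0,"ty":0,"tz":0,"roll":0}])

```text
time: 2.4
position: [0.5016, -0.1083, 0.3353]
tcp_rot: [179.9, -0.2, 87.5]
contact_force: [0.7, 0.5, 0.8]
gripper_width: 0.0853
gripper_force: 0.0
```

drive_tool(deltas=[{"claw":-1,"tx":3.7,"ty":1.9,"tz":0,"roll":0},{"claw":-1,"tx":3.7,"ty":1.9,"tz":0,"roll":0},{"claw":-1,"tx":0,"ty":0,"tz":4.5,"roll":0},{"claw":-1,"tx":0,"ty":0,"tz":4.5,"roll":0},{"claw":-1,"tx":0,"ty":0,"tz":4.5,"roll":0},{"claw":-1,"tx":0,"ty":0,"tz":4.5,"roll":0},{"claw":-1,"tx":0,"ty":0,"tz":4.5,"roll":0},{"claw":-1,"tx":0,"ty":0,"tz":0,"roll":0}])

```text
time: 3.2
position: [0.5378, -0.0433, 0.1054]
tcp_rot: [-179.4, 0.0, 87.0]
contact_force: [-0.2, -0.4, 0.1]
gripper_width: 0.0853
gripper_force: 0.0
```

```bash
python3 - <<'E'
from h import *
S=snap('scene','pics/s1.png');T=snap('top','pics/t1.png')
a=cv2.resize(T[150:290,190:320],(520,560),interpolation=cv2.INTER_CUBIC);b=cv2.resize(S[170:310,215:280+5],(260,520))
cv2.imwrite('pics/z1.png',a[:,:,::-1])
s=manip.observe();print(s['time'],s['position'],s['tcp_rot'])
E
```

```text
3.3 [ 0.54144051 -0.04273303  0.11065484] [-1.79911255e+02 -4.19791390e-03  8.69704737e+01]
```

View pics/z1.png

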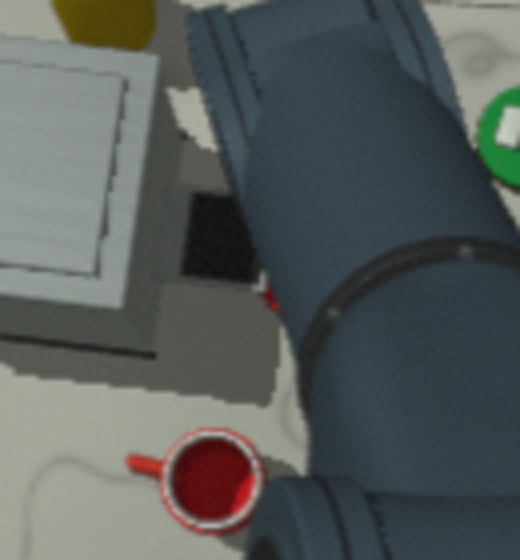

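```bash
python3 - <<'E'
from h import *
for z in(.25,.35,.45):print(z,onz('top',237,154,z),onz('top',249,190,z))
S=cv2.imread('pics/s1.png')
cv2.imwrite('pics/z2.png',cv2.resize(S[160:310,180:380],(800,600),interpolation=cv2.INTER_CUBIC))
for i in range(4):
    manip.snapshot('scene');s=manip.observe();print(s['time'],s['position'],s['contact_force'],s['q'])
E
```

```text
0.25 [0.64002703 0.03851328 0.25      ] [0.55938612 0.00561342 0.25      ]
0.35 [0.60870101 0.0280422  0.35      ] [ 0.53570549 -0.00173848  0.35      ]
0.45 [0.57737498 0.01757113 0.45      ] [ 0.51202486 -0.00909039  0.45      ]
3.35 [ 0.54251313 -0.04265101  0.11191287] [-0.49206395  0.17274254  1.03388499] [ 16.47716124  32.09947284 -25.28281409 110.45645753  19.97276224
  41.65238514 -23.54387206]
3.4 [ 0.54298354 -0.04266646  0.11252817] [-0.39285315  0.16272273  0.1315993 ] [ 16.48676788  32.04166029 -25.29433625 110.44157433  19.98336847
  41.62891535 -23.56132835]
3.45 [ 0.54304406 -0.04272249  0.11267733] [ 0.50457776 -0.66713884  0.31281595] [ 16.48504457  32.01945641 -25.29004275 110.45384459  19.99892155
  41.60787877 -23.57138855]
3.5 [ 0.54292176 -0.04277579  0.11256999] [ 0.3248608  -0.06806771 -0.94598972] [ 16.48621914  32.01971009 -25.28390593 110.47667681  20.00720442
  41.58539979 -23.58551694]
```

View pics/z2.png

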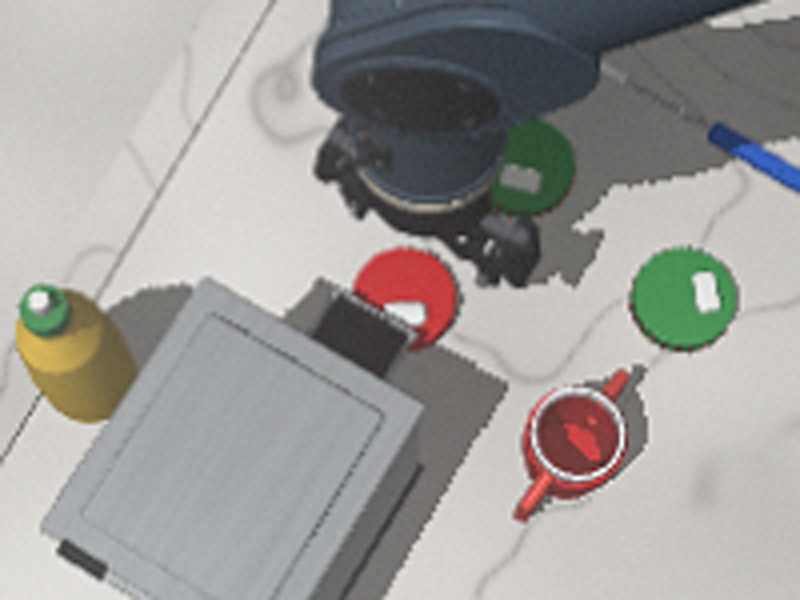

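The scene view shows the gripper at (430,200), above and beyond the red disc at (405,297), with the fingers straddling it along world x. The TCP has settled, so I'll go down.

drive_tool(deltas=[{"claw":-1,"tx":0.7,"ty":0,"tz":2.5,"roll":0},{"claw":-1,"tx":0,"ty":0,"tz":2.5,"roll":0},{"claw":-1,"tx":0,"ty":0,"tz":2.0,"roll":0},{"claw":-1,"tx":0,"ty":0,"tz":1.5,"roll":0},{"claw":-1,"tx":0,"ty":0,"tz":1.2,"roll":0},{"claw":-1,"tx":0,"ty":0,"tz":0,"roll":0},{"claw":-1,"tx":0,"ty":0,"tz":0,"roll":0}])

```text
time: 4.2
position: [0.5425, -0.0357, 0.0141]
tcp_rot: [179.9, 0.0, 87.0]
contact_force: [-1.0, -0.3, 1.2]
gripper_width: 0.0855
gripper_force: 0.0
```

drive_tool(deltas=[{"claw":-0.6,"tx":0,"ty":0,"tz":0,"roll":0},{"claw":-0.6,"tx":0,"ty":0,"tz":0,"roll":0},{"claw":-0.6,"tx":0,"ty":0,"tz":0,"roll":0},{"claw":-0.6,"tx":0,"ty":0,"tz":0,"roll":0}], force=20)

```text
time: 4.6
position: [0.5426, -0.0357, 0.0144]
tcp_rot: [179.9, 0.0, 87.0]
contact_force: [-1.0, -0.7, 5.6]
gripper_width: 0.0706
gripper_force: 21.2
```

drive_tool(deltas=[{"claw":-0.6,"tx":-0.55,"ty":0,"tz":0,"roll":0},{"claw":-0.6,"tx":-0.55,"ty":0,"tz":0,"roll":0},{"claw":-0.6,"tx":-0.55,"ty":0,"tz":0,"roll":0},{"claw":-0.6,"tx":-0.55,"ty":0,"tz":0,"roll":0},{"claw":-0.6,"tx":-0.55,"ty":0,"tz":0,"roll":0},{"claw":-0.6,"tx":-0.55,"ty":0,"tz":0,"roll":0},{"claw":-0.6,"tx":-0.55,"ty":0,"tz":0,"roll":0},{"claw":-0.6,"tx":-0.55,"ty":0,"tz":0,"roll":0}])

```text
time: 5.4
position: [0.5407, -0.0795, 0.0144]
tcp_rot: [179.9, -0.0, 87.0]
contact_force: [-0.6, 2.7, 6.4]
gripper_width: 0.0704
gripper_force: 21.9
```

drive_tool(deltas=[{"claw":-0.6,"tx":0,"ty":0,"tz":0,"roll":0},{"claw":-0.8,"tx":0,"ty":0,"tz":0,"roll":0},{"claw":-1,"tx":0,"ty":0,"tz":0,"roll":0},{"claw":-1,"tx":0,"ty":0,"tz":0,"roll":0},{"claw":-1,"tx":0,"ty":0,"tz":0,"roll":0},{"claw":-1,"tx":0,"ty":0,"tz":0,"roll":0}])

```text
time: 6.0
position: [0.5396, -0.0796, 0.0132]
tcp_rot: [-180.0, -0.0, 87.0]
contact_force: [-0.7, -0.2, -0.2]
gripper_width: 0.0853
gripper_force: 0.0
```

drive_tool(deltas=[{"claw":-1,"tx":0,"ty":0,"tz":-1,"roll":0},{"claw":-1,"tx":0,"ty":0,"tz":-2,"roll":0},{"claw":-1,"tx":0,"ty":0,"tz":-4,"roll":0},{"claw":-1,"tx":0,"ty":0,"tz":-4,"roll":0},{"claw":1,"tx":0,"ty":0,"tz":0,"roll":0},{"claw":1,"tx":0,"ty":0,"tz":0,"roll":0},{"claw":1,"tx":0,"ty":0,"tz":0,"roll":0},{"claw":1,"tx":0,"ty":0,"tz":0,"roll":0}])

```text
time: 6.8
position: [0.5389, -0.0796, 0.1224]
tcp_rot: [-179.9, -0.0, 87.0]
contact_force: [-0.7, -0.8, 0.5]
gripper_width: 0.0281
gripper_force: 0.0
```

```bash
python3 - <<'E'
from m import *
S=snap('scene','pics/s3.png')
c=big(mask(S,(0,120,60),(8,255,255),(262,180,310,250)));h=cv2.convexHull(c)
P=np.array([onz('scene',*p[0],0.018)[:2] for p in h]);print(cv2.boundingRect(c),cv2.minEnclosingCircle(P.astype(np.float32)))
s=manip.observe();print(s['time'],s['position'],s['gripper_width'])
cv2.imwrite('pics/z3.png',cv2.resize(S[160:310,180:380,::-1],(800,600),interpolation=cv2.INTER_CUBIC))
E
```

```text
(277, 210, 25, 25) ((0.5380011796951294, -0.07214979827404022), 0.03700794279575348)
6.85 [ 0.53896466 -0.07955827  0.12234008] 0.02019746581520553
```

View pics/z3.png

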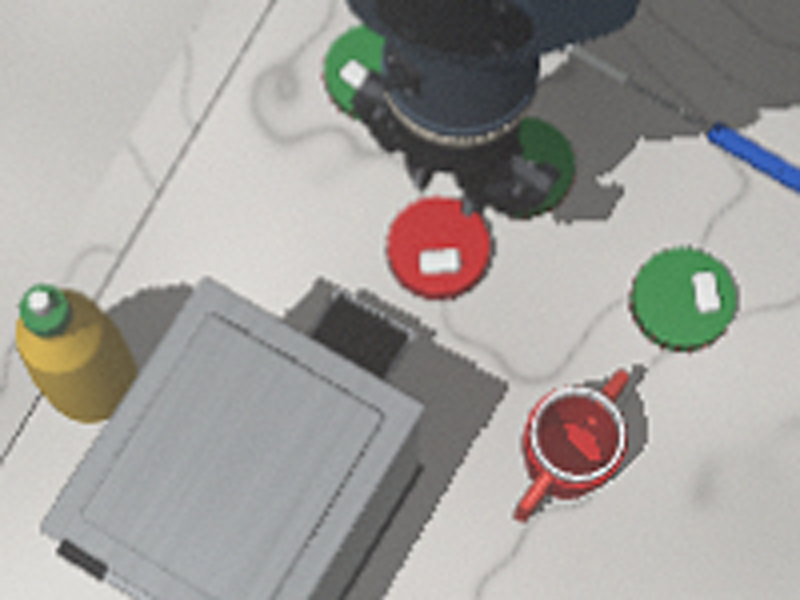

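The red disc is at (440,247), clear of the pedal at (365,333), and lies flat. Nothing else has moved. Next is the pedal.

drive_tool(deltas=[{"claw":1,"tx":2.0,"ty":0.2,"tz":0,"roll":0},{"claw":1,"tx":2.0,"ty":0.2,"tz":0,"roll":0},{"claw":1,"tx":2.0,"ty":0.2,"tz":0,"roll":0},{"claw":1,"tx":2.1,"ty":0.3,"tz":0,"roll":0},{"claw":1,"tx":0,"ty":0,"tz":2,"roll":0},{"claw":1,"tx":0,"ty":0,"tz":2,"roll":0},{"claw":1,"tx":0,"ty":0,"tz":1.4,"roll":0},{"claw":1,"tx":0,"ty":0,"tz":0,"roll":0}])

```text
time: 7.65
position: [0.5513, 0.0009, 0.0669]
tcp_rot: [-179.7, 0.0, 87.0]
contact_force: [0.5, 0.4, 1.1]
gripper_width: -0.0001
gripper_force: 0.0
```

drive_tool(deltas=[{"claw":1,"tx":0,"ty":0,"tz":0,"roll":0},{"claw":1,"tx":0,"ty":0,"tz":0,"roll":0}])

```text
time: 7.85
position: [0.5532, 0.0009, 0.0698]
tcp_rot: [180.0, -0.0, 87.0]
contact_force: [0.3, 1.3, -0.3]
gripper_width: 0.0004
gripper_force: 0.0
```

drive_tool(deltas=[{"claw":1,"tx":0,"ty":0,"tz":0.4,"roll":0},{"claw":1,"tx":0,"ty":0,"tz":0.4,"roll":0},{"claw":1,"tx":0,"ty":0,"tz":0.4,"roll":0},{"claw":1,"tx":0,"ty":0,"tz":0.2,"roll":0},{"claw":1,"tx":0,"ty":0,"tz":0.2,"roll":0},{"claw":1,"tx":0,"ty":0,"tz":0.2,"roll":0},{"claw":1,"tx":0,"ty":0,"tz":0.2,"roll":0},{"claw":1,"tx":0,"ty":0,"tz":0.2,"roll":0}])

```text
time: 8.65
position: [0.5529, 0.0008, 0.0475]
tcp_rot: [180.0, 0.0, 87.0]
contact_force: [-1.4, -0.1, 5.4]
gripper_width: 0.0003
gripper_force: 2.5
```

```bash
python3 - <<'E'
from m import *
S=snap('scene','pics/s4.png')
s=manip.observe();print(s['time'],s['position'],s['contact_force'])
cv2.imwrite('pics/z4.png',cv2.resize(S[160:340,180:380,::-1],(660,594),interpolation=cv2.INTER_CUBIC))
E
```

```text
8.7 [0.55283598 0.00082649 0.04714804] [-0.20775021  0.10431007  4.1774589 ]
```

View pics/z4.png

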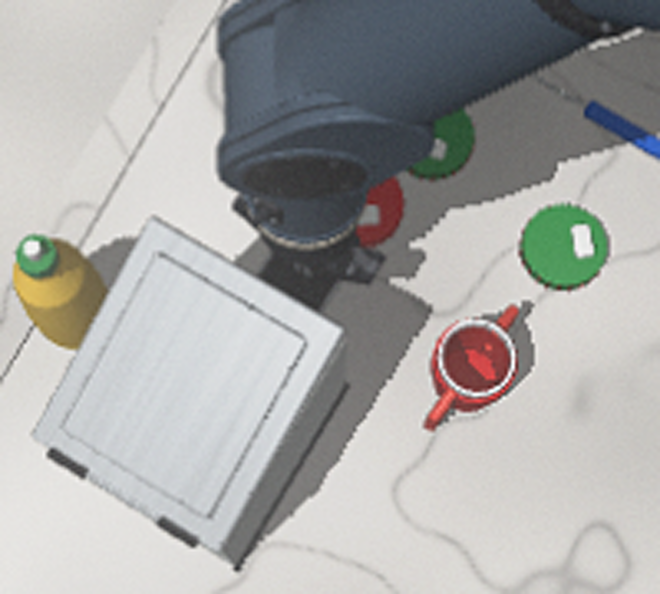

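The fingers at (300,265) are on the pedal, the lid has started to lift (brighter), and it is clear of the wrist. I'll keep pressing.

drive_tool(deltas=[{"claw":1,"tx":0,"ty":0,"tz":0.2,"roll":0},{"claw":1,"tx":0,"ty":0,"tz":0.2,"roll":0},{"claw":1,"tx":0,"ty":0,"tz":0.2,"roll":0},{"claw":1,"tx":0,"ty":0,"tz":0.2,"roll":0},{"claw":1,"tx":0,"ty":0,"tz":0.2,"roll":0},{"claw":1,"tx":0,"ty":0,"tz":0.2,"roll":0},{"claw":1,"tx":0,"ty":0,"tz":0.2,"roll":0},{"claw":1,"tx":0,"ty":0,"tz":0.1,"roll":0}])

```text
time: 9.5
position: [0.5531, 0.0007, 0.0321]
tcp_rot: [180.0, -0.0, 87.0]
contact_force: [0.0, 1.6, 3.0]
gripper_width: -0.0003
gripper_force: 1.4
```

drive_tool(deltas=[{"claw":1,"tx":0,"ty":0,"tz":0.1,"roll":0},{"claw":1,"tx":0,"ty":0,"tz":0.1,"roll":0},{"claw":1,"tx":0,"ty":0,"tz":0.1,"roll":0},{"claw":1,"tx":0,"ty":0,"tz":0,"roll":0}])

```text
time: 9.9
position: [0.5528, 0.0006, 0.0291]
tcp_rot: [-180.0, 0.0, 87.0]
contact_force: [0.6, -0.2, 1.1]
gripper_width: 0.0
gripper_force: 0.8
```

drive_tool(deltas=[{"claw":1,"tx":0,"ty":0,"tz":0.1,"roll":0},{"claw":1,"tx":0,"ty":0,"tz":0.1,"roll":0},{"claw":1,"tx":0,"ty":0,"tz":0,"roll":0},{"claw":1,"tx":0,"ty":0,"tz":0,"roll":0}])

```text
time: 10.3
position: [0.5528, 0.0007, 0.0272]
tcp_rot: [-180.0, 0.0, 87.0]
contact_force: [0.3, 1.3, 1.8]
gripper_width: -0.0001
gripper_force: 0.8
```

drive_tool(deltas=[{"claw":1,"tx":0,"ty":0,"tz":0.1,"roll":0},{"claw":1,"tx":0,"ty":0,"tz":0.1,"roll":0},{"claw":1,"tx":0,"ty":0,"tz":0,"roll":0},{"claw":1,"tx":0,"ty":0,"tz":0,"roll":0}])

```text
time: 10.7
position: [0.5528, 0.0007, 0.0252]
tcp_rot: [-180.0, 0.0, 87.0]
contact_force: [-0.0, 0.0, 1.0]
gripper_width: -0.0001
gripper_force: 0.6
```

drive_tool(deltas=[{"claw":1,"tx":0,"ty":0,"tz":0.1,"roll":0},{"claw":1,"tx":0,"ty":0,"tz":0.1,"roll":0},{"claw":1,"tx":0,"ty":0,"tz":0,"roll":0},{"claw":1,"tx":0,"ty":0,"tz":0,"roll":0}])

```text
time: 11.1
position: [0.5531, 0.0009, 0.0244]
tcp_rot: [179.9, 0.0, 87.0]
contact_force: [-4.8, 0.2, 16.0]
gripper_width: 0.0004
gripper_force: 8.0
```

```bash
python3 - <<'E'
from m import *
S=snap('scene','pics/s5.png');T=snap('top','pics/t5.png')
s=manip.observe();print(s['time'],s['position'],s['contact_force'])
a=cv2.resize(S[160:340,180:340,::-1],(400,450));b=cv2.resize(T[120:300,130:290,::-1],(400,450))
cv2.imwrite('pics/z5.png',np.hstack([a,b]))
# predicted px of lid's front edge (top face) for several angles
c=np.array([.5604,.1515,0]);ex=np.array([.054,.9985,0]);ey=np.array([-.9985,.054,0])
for th in(1.0,1.1,1.2):
    for yy in(-.077,.077):
        x=.088-.176*np.cos(th);z=.190+.176*np.sin(th);P=c+ex*x+ey*yy;P[2]=z
        print(th,yy,((proj('scene',P)-[180,160])*2.5).round(),((proj('top',P)-[130,120])*2.5+[400,0]).round())
E
```

```text
11.2 [0.55303683 0.0008606  0.02432721] [-3.1243299   1.15515987 16.38513518]
1.0 -0.077 [ 55. 201.] [536.  49.]
1.0 0.077 [219. 299.] [506. 231.]
1.1 -0.077 [ 42. 215.] [516.  43.]
1.1 0.077 [209. 313.] [485. 227.]
1.2 -0.077 [ 29. 229.] [495.  38.]
1.2 0.077 [198. 330.] [463. 223.]
```

View pics/z5.png

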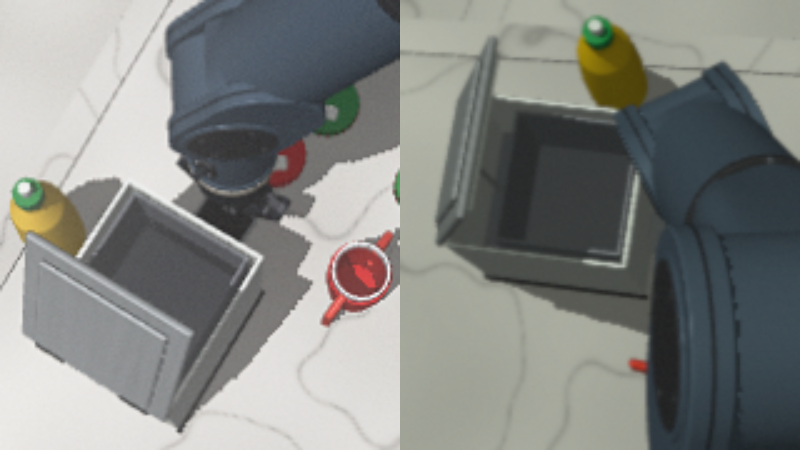

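The lid stands wide open: its front edge at (27,235)–(192,330) matches the 1.2 rad prediction, and the 16 N shows the pedal is on its stop. I'll hold it there.

drive_tool(deltas=[{"claw":1,"tx":0,"ty":0,"tz":0,"roll":0},{"claw":1,"tx":0,"ty":0,"tz":0,"roll":0},{"claw":1,"tx":0,"ty":0,"tz":0,"roll":0},{"claw":1,"tx":0,"ty":0,"tz":0,"roll":0},{"claw":1,"tx":0,"ty":0,"tz":0,"roll":0},{"claw":1,"tx":0,"ty":0,"tz":0,"roll":0},{"claw":1,"tx":0,"ty":0,"tz":0,"roll":0},{"claw":1,"tx":0,"ty":0,"tz":0,"roll":0}])

```text
time: 12.0
position: [0.553, 0.0009, 0.0243]
tcp_rot: [180.0, 0.0, 87.0]
contact_force: [-3.3, 0.4, 16.2]
gripper_width: -0.0
gripper_force: 8.0
```

drive_tool(deltas=[{"claw":1,"tx":0,"ty":0,"tz":0,"roll":0},{"claw":1,"tx":0,"ty":0,"tz":0,"roll":0},{"claw":1,"tx":0,"ty":0,"tz":0,"roll":0},{"claw":1,"tx":0,"ty":0,"tz":0,"roll":0},{"claw":1,"tx":0,"ty":0,"tz":0,"roll":0},{"claw":1,"tx":0,"ty":0,"tz":0,"roll":0},{"claw":1,"tx":0,"ty":0,"tz":0,"roll":0},{"claw":1,"tx":0,"ty":0,"tz":0,"roll":0}])

```text
time: 12.8
position: [0.553, 0.0009, 0.0243]
tcp_rot: [180.0, 0.0, 87.0]
contact_force: [-4.0, 0.5, 16.7]
gripper_width: 0.0001
gripper_force: 8.0
```

drive_tool(deltas=[{"claw":1,"tx":0,"ty":0,"tz":0,"roll":0},{"claw":1,"tx":0,"ty":0,"tz":0,"roll":0},{"claw":1,"tx":0,"ty":0,"tz":0,"roll":0},{"claw":1,"tx":0,"ty":0,"tz":0,"roll":0},{"claw":1,"tx":0,"ty":0,"tz":0,"roll":0},{"claw":1,"tx":0,"ty":0,"tz":0,"roll":0},{"claw":1,"tx":0,"ty":0,"tz":0,"roll":0},{"claw":1,"tx":0,"ty":0,"tz":0,"roll":0}])

```text
time: 13.6
position: [0.553, 0.0009, 0.0243]
tcp_rot: [179.9, 0.0, 87.0]
contact_force: [-3.2, 1.5, 16.3]
gripper_width: -0.0001
gripper_force: 8.0
```

drive_tool(deltas=[{"claw":1,"tx":0,"ty":0,"tz":0,"roll":0},{"claw":1,"tx":0,"ty":0,"tz":0,"roll":0},{"claw":1,"tx":0,"ty":0,"tz":0,"roll":0},{"claw":1,"tx":0,"ty":0,"tz":0,"roll":0},{"claw":1,"tx":0,"ty":0,"tz":0,"roll":0},{"claw":1,"tx":0,"ty":0,"tz":-0.1,"roll":0},{"claw":1,"tx":0,"ty":0,"tz":-0.1,"roll":0},{"claw":1,"tx":0,"ty":0,"tz":-0.1,"roll":0}])

```text
time: 14.4
position: [0.5528, 0.0006, 0.0263]
tcp_rot: [-180.0, 0.0, 87.0]
contact_force: [-0.6, -0.4, 1.4]
gripper_width: 0.0001
gripper_force: 0.5
```

drive_tool(deltas=[{"claw":1,"tx":0,"ty":0,"tz":-0.1,"roll":0},{"claw":1,"tx":0,"ty":0,"tz":-0.1,"roll":0},{"claw":1,"tx":0,"ty":0,"tz":-0.1,"roll":0},{"claw":1,"tx":0,"ty":0,"tz":-0.1,"roll":0},{"claw":1,"tx":0,"ty":0,"tz":-0.1,"roll":0},{"claw":1,"tx":0,"ty":0,"tz":-0.1,"roll":0},{"claw":1,"tx":0,"ty":0,"tz":-0.1,"roll":0},{"claw":1,"tx":0,"ty":0,"tz":-0.1,"roll":0}])

```text
time: 15.2
position: [0.5529, 0.0007, 0.0344]
tcp_rot: [-180.0, 0.0, 87.0]
contact_force: [0.5, -2.4, 2.9]
gripper_width: 0.0
gripper_force: 1.2
```

drive_tool(deltas=[{"claw":1,"tx":0,"ty":0,"tz":-0.1,"roll":0},{"claw":1,"tx":0,"ty":0,"tz":-0.1,"roll":0},{"claw":1,"tx":0,"ty":0,"tz":-0.1,"roll":0},{"claw":1,"tx":0,"ty":0,"tz":-0.1,"roll":0},{"claw":1,"tx":0,"ty":0,"tz":-0.1,"roll":0},{"claw":1,"tx":0,"ty":0,"tz":-0.1,"roll":0},{"claw":1,"tx":0,"ty":0,"tz":-0.1,"roll":0},{"claw":1,"tx":0,"ty":0,"tz":-0.1,"roll":0}])

```text
time: 16.0
position: [0.5529, 0.0008, 0.0424]
tcp_rot: [180.0, 0.0, 87.0]
contact_force: [-0.4, -3.5, 3.7]
gripper_width: 0.0001
gripper_force: 1.7
```

drive_tool(deltas=[{"claw":1,"tx":0,"ty":0,"tz":-0.1,"roll":0},{"claw":1,"tx":0,"ty":0,"tz":-0.1,"roll":0},{"claw":1,"tx":0,"ty":0,"tz":-0.1,"roll":0},{"claw":1,"tx":0,"ty":0,"tz":-0.1,"roll":0},{"claw":1,"tx":0,"ty":0,"tz":-0.1,"roll":0},{"claw":1,"tx":0,"ty":0,"tz":-0.1,"roll":0},{"claw":1,"tx":0,"ty":0,"tz":-0.1,"roll":0},{"claw":1,"tx":0,"ty":0,"tz":-0.1,"roll":0}])

```text
time: 16.8
position: [0.5529, 0.0008, 0.0504]
tcp_rot: [180.0, 0.0, 87.0]
contact_force: [-0.7, -3.6, 3.8]
gripper_width: -0.0
gripper_force: 2.0
```

drive_tool(deltas=[{"claw":1,"tx":0,"ty":0,"tz":-0.1,"roll":0},{"claw":1,"tx":0,"ty":0,"tz":-0.1,"roll":0},{"claw":1,"tx":0,"ty":0,"tz":-0.1,"roll":0},{"claw":1,"tx":0,"ty":0,"tz":-0.1,"roll":0},{"claw":1,"tx":0,"ty":0,"tz":-0.1,"roll":0},{"claw":1,"tx":0,"ty":0,"tz":-0.1,"roll":0},{"claw":1,"tx":0,"ty":0,"tz":-0.1,"roll":0},{"claw":1,"tx":0,"ty":0,"tz":-0.1,"roll":0}])

```text
time: 17.6
position: [0.5527, 0.0015, 0.0581]
tcp_rot: [-180.0, -0.0, 87.0]
contact_force: [0.4, 0.2, -1.0]
gripper_width: -0.0004
gripper_force: 0.0
```

drive_tool(deltas=[{"claw":1,"tx":0,"ty":0,"tz":-0.2,"roll":0},{"claw":1,"tx":0,"ty":0,"tz":-0.4,"roll":0},{"claw":1,"tx":0,"ty":0,"tz":-2,"roll":0},{"claw":1,"tx":-1.5,"ty":0,"tz":-3,"roll":0},{"claw":1,"tx":-3,"ty":0,"tz":-3,"roll":0},{"claw":1,"tx":-3,"ty":0,"tz":-2,"roll":0},{"claw":1,"tx":-4,"ty":0,"tz":-2,"roll":0},{"claw":1,"tx":-4,"ty":0,"tz":-1,"roll":0}])

```text
time: 18.4
position: [0.5452, -0.155, 0.1966]
tcp_rot: [179.8, 0.0, 87.0]
contact_force: [0.7, -0.3, 0.1]
gripper_width: 0.0001
gripper_force: 0.0
```

drive_tool(deltas=[{"claw":1,"tx":-4,"ty":0,"tz":0,"roll":0},{"claw":1,"tx":-3,"ty":0,"tz":0,"roll":0},{"claw":1,"tx":0,"ty":0,"tz":0,"roll":0},{"claw":1,"tx":0,"ty":0,"tz":0,"roll":0},{"claw":1,"tx":0,"ty":0,"tz":0,"roll":0}])

```text
time: 18.9
position: [0.5412, -0.2225, 0.1945]
tcp_rot: [180.0, -0.0, 87.1]
contact_force: [-0.1, 0.6, -0.7]
gripper_width: 0.0001
gripper_force: 0.0
```

```bash
python3 - <<'E'
from m import *
S=snap('scene','pics/s6.png')
s=manip.observe();print(s['time'],s['position'],s['contact_force'])
cv2.imwrite('pics/z6.png',cv2.resize(S[120:340,180:400,::-1],(590,590),interpolation=cv2.INTER_CUBIC))
E
```

```text
18.95 [ 0.54126457 -0.22234328  0.19445576] [-0.00310782  0.15031029  0.63837325]
```

View pics/z6.png

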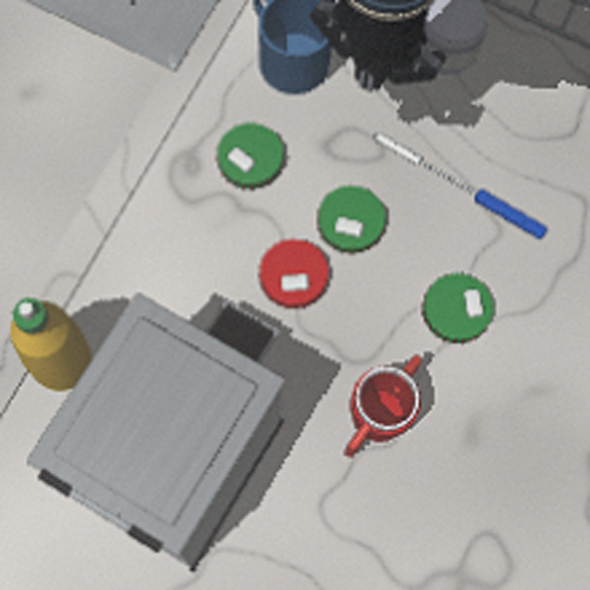

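The lid is shut, the red disc at (294,273) is flat and clear of the pedal at (245,330), everything else is in place, and the arm is free.

```bash
python3 -c "
from rig import manip
print(manip.hand_in())"
```

```text
the job is handed in; nothing more can be done
None
```

I slid the red lid out from under the pedal, held the bin open for about three seconds, eased it shut, and handed the job in at about 19 s; no verdict came back, but the last picture shows the lid shut and nothing else moved.

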